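# Swing the work lamp over the clay bird

### The arm

A 6-joint arm with a two-finger parallel gripper is mounted at the origin on the work surface. World frame = base frame: x ahead of the robot, y to its left, z up, the work surface at z = 0. Lengths are in m, angles in degrees, forces in N, time in s.
With the tool pointing down it reaches from about 0.4 to 0.825 m from the base axis. Payload 7 kg.
Tool frame: the origin (TCP) lies at the centre of the arm's flange, where the gripper is bolted on; the fingertips stand 178 mm ahead of it and the grasp point (between the pads) lies 159 mm ahead of it (tip_reach is the distance from the TCP to the fingertips, in m); z points along the fingers, y is the line along which they close (so a half turn about z gives the same grasp; the last joint's range is limited). The gripper opens to 88 mm and grips with 3 to 60 N. Pads are 19 mm wide; open, the fingers measure 130 mm over their backs; the gripper's body (78 mm by 193 mm) begins 47 mm behind the grasp point.
Start: joints at [-53.279, 20.546, 0.682, 0, -70.136, -16.507], TCP at [0.233, -0.633, 0.405] pointing down, gripper open.
Joint ranges: [-176.03, 176.03], [-82.01, 121.73], [-58.28, 71.71], [-173.87, 95.51], [-174.79, -0.11], [-173.66, 173.66]. Speed limits (degrees/s): [136.94, 136.94, 172.46, 180, 180, 180].

### API

Orientations are given as [roll, pitch, yaw] about the fixed x, y, z axes, in that order (R = Rz(yaw) Ry(pitch) Rx(roll)).
In Python, from plant import * gives the robot as it stands.
- The arm moves only by the shell command python3 -m handwheel 'ROWS'. ROWS is JSON, a list of rows, each a list of 7 numbers: the opening, from -1 (shut) to 1 (fully open), then the shift along the tool's x, y, z as a fraction of full scale, then the turn, a rotation vector about the tool's x, y, z as a fraction of full scale. A call has 1 to 5 rows; each row shifts and turns the commanded pose from where the row before left it, along the tool's axes as they then stand; what a row does not reach is not made up. Full scale, the value 1, is 0.025 m for a shift and 6 degrees for a turn. A row lasts 1/8 s, in which the tool goes at most 62.5 mm and 10.7 degrees, less where a joint would pass 70% of its speed; a pose out of reach is approached as far as the arm can. A call with a number of a shift or a turn outside -1 to 1 is refused whole. A call with a gripper value outside its range is refused whole. The fingers move at their own pace and stop on an object; the grip force is fixed at half the most. Time passes only in rows, so rows that do not move let the fingers close. It gives the time, the measured TCP pose, the force, the opening and the grip force at its end, in the units of the state.
- get_obs(): the state, without advancing time (a new reading comes with each control period).
- snapshot(name): name is "scene" or "top"; returns a dict with "color" (400x640x3 uint8, red, green, blue), "fx", "fy", "cx", "cy" (pixels), "k1" (the pictures are not rectified: a ray, as slopes to the right and down, at radius r is drawn at 1 + k1 r^2 times it, then the intrinsics apply), "R" (3x3) and "t" (3): a world point X has camera coordinates R X + t. Camera axes: x right, y down, z forward; pixel columns grow to the right and rows downward; lengths in m; the calibration is good to about 2 mm. A picture is of the moment at which its call begins. There is no depth.
- close_job(): hands the job in; it is judged then, once.
The state is a dict: "clock": time; "joint_pos": joint angles; "qvel": joint speeds; "tau": joint torques, N m; "tool_pos": TCP position; "orientation": TCP orientation; "force": force on the tool from outside, world axes, zero at the start; "moment": the same for the moment, N m; "opening": finger opening in m; "gripper_force": force on a finger pad.
Only numpy, scipy, OpenCV 4.12 (cv2) and the standard library are available. Lean on these libraries where they do the work, as an engineer would, in place of code of your own. Each camera call takes 0.05 s, during which the arm holds its last target. There are 200 camera calls.

### The job

Swing the bench lamp's arm round until its shade hangs centred above the clay bird (the plump one with a beak, on a small board by the lamp); leave it there. Do not shift the bird or the two other clay works.

Things in the scene. Friction and masses are not known exactly. Their poses are not given: they have to be found in the camera images.
- lamp_arm (a joint): The lamp arm's stiff swivel, turning about a vertical axis through point lamp_pivot. Value in rad, growing counter-clockwise seen from above; range -1.45 to 1.45. It has friction (about 0.7 N m, 3 N at the grip), needs no unlocking and stays where it is left. The lamp's heavy base does not move.
- lamp_pivot (a point): Point on the swivel axis at the top of the lamp's upright post, 186 mm above the table. The horizontal steel arm (14 mm thick, its axis 202 mm above the table) runs from here to the shade; the swivel's black collar tops out at 218 mm. The base is a dark disc 150 mm across.
- lamp_grip (a point): Centre of the lamp's grip: a black upright round post, 24 mm in diameter and 50 mm tall, on top of the grey shade. This point is half-way up the post, 237 mm above the table and 240 mm horizontally from the swivel axis; the post's top is at 262 mm, its foot (the shade's top) at 212 mm. The round shade, 104 mm across, is centred exactly under the post, its lower edge 174 mm above the table.
- bird_mid (a point): The clay bird: plump round body 74 mm wide, one head with a long beak (its tip 58 mm out from the body axis), 106 mm tall in all, loose on the table (0.6 kg), on its own pale board 90 mm square and 12 mm thick. This point is on the upright axis of the body, over the centre of the board, 45 mm above the table. It lies within 15 mm of the circle that the shade's centre sweeps, so the shade can hang over it.
- sleeper: Bystander: clay animal lying curled, low (58 mm), on the same kind of board; loose. Origin under the board's centre.
- pair: Bystander: two upright clay figures with ears side by side, about 105 mm tall, on the same kind of board; loose. Origin under the board's centre.
Things that resemble listed ones, but are neither listed nor needed, are in the scene too. What is shaped like the part that bears bird_mid but blue or red is not meant.

How it is judged (in metres and radians):
At the end, for the whole second after the job is handed in: The lamp's shade (its grip post) stands within 35 mm horizontally of the centre of the clay bird, and the lamp arm is at rest, let go (horizontal distance between lamp_grip and bird_mid below 0.035 m and velocity of joint lamp_arm between -0.05 and 0.05 rad/s); the robot touches nothing.
It fails at once if a clay work (the bird or one of the two others) is shifted by more than 15 mm (distance of any of bird_mid, sleeper, pair from where it was at the start of the episode above 0.015 m).
It also fails if it takes over 38 s, if anything falls off the work surface, if the arm or the gripper's body presses on something with over 40 N, if the wrist force passes 120 N, or if a joint passes its speed limit or range.

## Working session

There is one attempt and no reset: what is moved stays moved. The work goes in short steps, Python scripts to look and compute and a shell command to move; the robot and the scene stay as the last step left them, time stands still between calls to the robot, and variables do not carry over. Pictures are saved under pics/ and viewed, at most 10 in all, crops included, and the job is handed in when it is done.

```bash
mkdir -p pics; python3 - <<'E'
from plant import *
import cv2
o=get_obs();print(o)
for n in("scene","top"):
    s=snapshot(n);cv2.imwrite(f"pics/{n}0.png",s["color"][:,:,::-1]);print(n,{k:v for k,v in s.items() if k!="color"})
E
```

```text
{'clock': 0.0, 'joint_pos': array([-5.32798050e+01,  2.05917524e+01,  6.33428426e-01, -2.04428096e-02,
       -7.01353706e+01, -1.65065724e+01]), 'qvel': array([ 0.02947791,  0.07510648,  0.03105418, -0.05949334, -0.10823373,
       -0.05997656]), 'tau': array([ 1.00220059e-03, -5.82716739e+01,  2.93074644e+01,  6.99754223e+00,
        7.11113287e-03, -1.97905629e-04]), 'tool_pos': array([ 0.2331559 , -0.63324571,  0.40371522]), 'orientation': array([ 1.79904706e+02, -8.19818710e-03, -1.59793333e+02]), 'force': array([-0.03940043,  0.07417055, -0.12408159]), 'moment': array([ 0.0411645 , -0.01119038, -0.01547274]), 'gripper_force': 0.0, 'opening': 0.08783571643121361}
scene {'fx': 435.6097813479547, 'fy': 435.6097813479547, 'cx': 312.9252237929303, 'cy': 196.71976189040976, 'k1': -0.08628788820783187, 'R': array([[-0.47494204,  0.87995799,  0.01019769],
       [ 0.56763786,  0.31518663, -0.76055548],
       [-0.67247105, -0.35543118, -0.64919286]]), 't': array([ 0.13080833, -0.19408519,  1.50439608])}
top {'fx': 378.119565952579, 'fy': 378.119565952579, 'cx': 322.667211726384, 'cy': 197.6361059303846, 'k1': 0.031615409716035346, 'R': array([[-0.01935404, -0.99978778, -0.00705813],
       [-0.99747852,  0.01979048, -0.0681538 ],
       [ 0.06827902,  0.00572128, -0.99764986]]), 't': array([0.12573271, 0.51371313, 1.03854538])}
```

View pics/scene0.png

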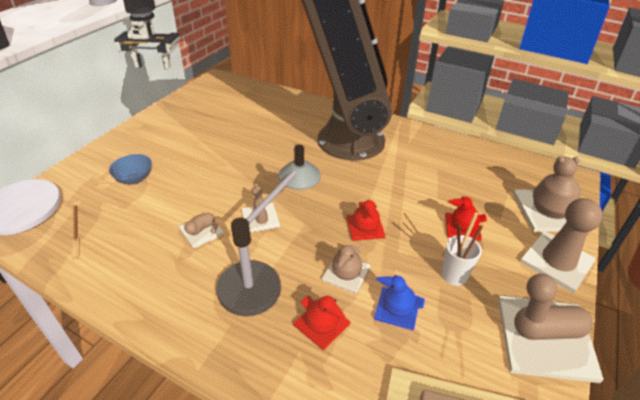

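View pics/top0.png

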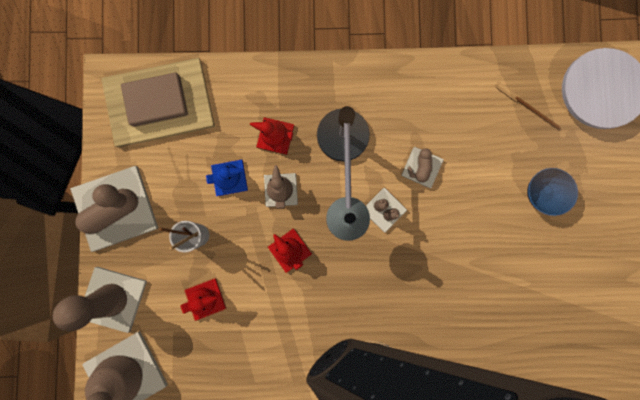

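The scene picture shows the lamp post at (240,232), with the shade and grip at (299,155). In the top view the grip is at (349,217) and the pivot at (346,115).

Bird candidates in the top view:
- Pale-board brown at (281,188).
- Red at (275,135), (290,250) and (205,298).
- Blue at (228,177).
- The pair at (386,209) and the sleeper at (424,167), both on pale boards.

The brown one at (281,188), which is scene (347,262), fits: it is clay, has one beaked head and sits on a pale board. I'll confirm it in a crop and measure.

```bash
cat >h.py <<'E'
from plant import *
import cv2, numpy as np
def ray(s,u,v):
    d=np.array([(u-s["cx"])/s["fx"],(v-s["cy"])/s["fy"]]);x=d.copy()
    for _ in range(20): x=d/(1+s["k1"]*(x@x))
    R=s["R"]; return -R.T@s["t"], R.T@np.array([x[0],x[1],1])
def onz(s,u,v,z):
    c,d=ray(s,u,v); return c+d*(z-c[2])/d[2]
def proj(s,X):
    p=s["R"]@np.asarray(X)+s["t"];x=p[:2]/p[2];x=x*(1+s["k1"]*(x@x));return [s["fx"]*x[0]+s["cx"],s["fy"]*x[1]+s["cy"]]
E
python3 - <<'E'
from h import *
t=snapshot("top");c=snapshot("scene")
hsv=cv2.cvtColor(t["color"],cv2.COLOR_RGB2HSV)
# pale boards: low saturation bright
m=((hsv[...,1]<75)&(hsv[...,2]>140)).astype(np.uint8)
x0,y0,x1,y1=255,165,308,215
def board(x0,y0,x1,y1):
    mm=np.zeros_like(m);mm[y0:y1,x0:x1]=m[y0:y1,x0:x1]
    n,l,st,_=cv2.connectedComponentsWithStats(mm)
    pts=np.argwhere(np.isin(l,[i for i in range(1,n) if st[i,4]>15]))[:,::-1].astype(np.float32)
    return cv2.minAreaRect(pts)
for n,b in(("bird",(255,165,308,215)),("sleeper",(398,143,448,192)),("pair",(365,186,410,236))):
    r=board(*b);print(n,r,onz(t,*r[0],0.012).round(4))
# dark grip post blob
g=t["color"].max(2)
k=(g[205:230,335:362]<60).astype(np.uint8);n,l,st,ce=cv2.connectedComponentsWithStats(k);print("grip blobs",st.tolist(),(ce+[335,205]).round(1).tolist())
k=(g[100:165,310:375]<95).astype(np.uint8);
print("grip top",onz(t,349,217,.262),"collar top",onz(t,346,115,.218))
# shade: circle
print(onz(t,348,219,.19))
a=cv2.resize(t["color"][155:255,235:455],None,fx=3,fy=3,interpolation=2)
b=cv2.resize(c["color"][220:310,310:440],None,fx=3,fy=3,interpolation=2)
im=np.zeros((580,660,3),np.uint8);im[:300]=a;im[310:580,:390]=b
b=cv2.resize(c["color"][135:220,255:345],None,fx=3,fy=3,interpolation=2);im[310:565,390:660]=b
cv2.imwrite("pics/crop1.png",im[:,:,::-1])
E
```

```text
bird ((279.9644470214844, 189.50253295898438), (31.206209182739258, 31.77618408203125), 85.91438293457031) [0.5418 0.2354 0.012 ]
sleeper ((423.362060546875, 163.65518188476562), (32.170082092285156, 24.29169273376465), 23.198591232299805) [ 0.6067 -0.1696  0.012 ]
pair ((384.00006103515625, 209.50001525878906), (31.819805145263672, 31.81980323791504), 45.0) [ 0.4798 -0.0553  0.012 ]
grip blobs [[0, 0, 27, 25, 562], [9, 8, 12, 11, 102], [26, 12, 1, 1, 1], [22, 19, 2, 4, 4], [25, 19, 1, 1, 1], [20, 23, 2, 2, 2], [25, 22, 2, 2, 2], [23, 24, 1, 1, 1]] [[347.5, 216.6], [349.8, 218.0], [361.0, 217.0], [357.5, 225.5], [360.0, 224.0], [355.5, 228.5], [360.5, 227.5], [358.0, 229.0]]
grip top [0.45676747 0.05875097 0.262     ] collar top [0.69124941 0.05731663 0.218     ]
[0.45330507 0.05666964 0.19      ]
```

View pics/crop1.png

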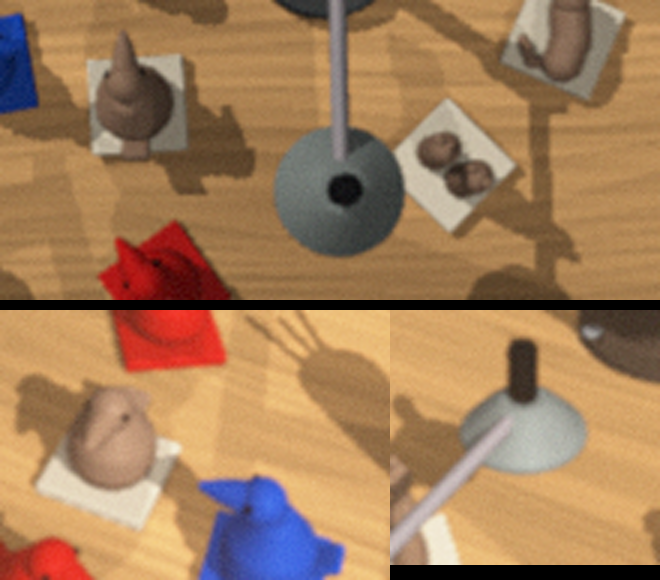

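The crop confirms it: the brown figure at top (281,188) has one head with a long beak and sits on a pale board, so it is the bird. The pair (386,209) shows two heads and the sleeper (424,167) lies curled. I'll raise the gripper and square it to the world axes (tool x = −X, y = +Y, z = down), then travel to above the grip post.

```bash
python3 -m handwheel '[[1,0,0,-0.6,0,0,0.84],[1,0,0,-0.6,0,0,0.84],[1,0,0,-0.6,0,0,0.84],[1,0,0,-0.6,0,0,0.84],[1,-0.6,1,0,0,0,0]]'
python3 -m handwheel '[[1,-0.6,1,0,0,0,0],[1,-0.6,1,0,0,0,0],[1,-0.6,1,0,0,0,0],[1,-0.6,1,0,0,0,0],[1,-0.6,1,0,0,0,0]]'
python3 - <<'E'
from h import *
from scipy.optimize import least_squares
t=snapshot("top");c=snapshot("scene")
def blob(s,box,th):
    x0,y0,x1,y1=box;k=(s["color"][y0:y1,x0:x1].max(2)<th).astype(np.uint8)
    n,l,st,ce=cv2.connectedComponentsWithStats(k);i=1+st[1:,4].argmax();return st[i].tolist(),ce[i]+[x0,y0]
for n,s,b,z in(("grip",t,(335,205,362,230),.240),("grip",c,(288,142,312,172),.237),("base",t,(310,100,375,165),.02),("base",c,(210,255,285,318),.02)):
    st,ce=blob(s,b,70);print(n,st,ce.round(1),onz(s,*ce,z).round(4))
E
```

```text
clock: 0.82
tool_pos: [0.2477, -0.6092, 0.4653]
orientation: [-179.9, 0.0, 179.9]
force: [-0.1, 0.6, -0.2]
opening: 0.0879
gripper_force: 0.0
clock: 1.45
tool_pos: [0.3234, -0.4824, 0.4645]
orientation: [180.0, -0.0, -179.9]
force: [-0.5, 0.5, 1.2]
opening: 0.0876
gripper_force: 0.0
grip [9, 8, 13, 11, 105] [349.8 218. ] [0.4549 0.0557 0.24  ]
grip [7, 4, 8, 19, 130] [298.9 155.2] [0.4557 0.057  0.237 ]
base [8, 7, 38, 54, 951] [335.1 134.9] [0.6923 0.0772 0.02  ]Traceback (most recent call last):
  File "<stdin>", line 8, in <module>
  File "<stdin>", line 6, in blob
ValueError: attempt to get argmax of an empty sequence
```

The grip is at (0.455, 0.0565) from both views. The pivot is at about (0.694, 0.056).

```bash
python3 -m handwheel '[[1,-0.5,1,0,0,0,0],[1,-0.5,1,0,0,0,0],[1,-0.5,1,0,0,0,0],[1,-0.5,1,0,0,0,0],[1,-0.5,1,0,0,0,0]]'
python3 -m handwheel '[[1,-0.3,1,0,0,0,0],[1,-0.3,1,0,0,0,0],[1,-0.3,1,0,0,0,0],[1,-0.3,1,0,0,0,0],[1,-0.3,1,0,0,0,0]]'
python3 -m handwheel '[[1,-0.2,1,0,0,0,0],[1,-0.2,1,0,0,0,0],[1,-0.1,1,0,0,0,0],[1,0,1,0,0,0,0],[1,0,1,0,0,0,0]]'
python3 -m handwheel '[[1,0,1,0,0,0,0],[1,0,1,0,0,0,0],[1,0,1,0,0,0,0],[1,0,1,0,0,0,0],[1,0,1,0,0,0,0]]'
```

```text
clock: 2.17
tool_pos: [0.3856, -0.3579, 0.4646]
orientation: [180.0, -0.0, -180.0]
force: [-0.1, -0.5, 0.1]
opening: 0.088
gripper_force: 0.0
clock: 2.8
tool_pos: [0.4229, -0.2328, 0.4646]
orientation: [-180.0, -0.0, -180.0]
force: [0.8, -0.6, 0.5]
opening: 0.0878
gripper_force: 0.0
clock: 3.42
tool_pos: [0.4352, -0.1078, 0.4647]
orientation: [-180.0, -0.0, -180.0]
force: [0.1, 0.4, -0.6]
opening: 0.0879
gripper_force: 0.0
clock: 4.05
tool_pos: [0.4351, 0.0173, 0.4647]
orientation: [-180.0, 0.0, -180.0]
force: [0.6, 1.2, 0.3]
opening: 0.0878
gripper_force: 0.0
```

```bash
python3 -m handwheel '[[1,-0.4,0.8,0,0,0,0],[1,-0.4,0.77,0,0,0,0],[1,0,0,0.5,0,0,0],[1,0,0,0.5,0,0,0],[1,0,0,0.5,0,0,0]]'
python3 -m handwheel '[[1,0,0,0.6,0,0,0],[1,0,0,0.5,0,0,0],[1,0,0,0,0,0,0]]'
python3 -m handwheel '[[-1,0,0,0,0,0,0],[-1,0,0,0,0,0,0],[-1,0,0,0,0,0,0],[-1,0,0,0,0,0,0],[-1,0,0,0,0,0,0]]'
python3 - <<'E'
from h import *
c=snapshot("scene")["color"];t=snapshot("top")["color"]
im=np.hstack([cv2.resize(x,(400,400),interpolation=2) for x in (c[90:230,230:370],t[130:270,280:420])])
cv2.imwrite("pics/grasp.png",im[:,:,::-1])
E
```

```text
clock: 4.68
tool_pos: [0.4548, 0.0555, 0.4259]
orientation: [-180.0, -0.1, -180.0]
force: [-0.3, -0.3, -0.1]
opening: 0.0878
gripper_force: 0.0
clock: 5.05
tool_pos: [0.4548, 0.0558, 0.3986]
orientation: [-179.9, -0.1, -180.0]
force: [0.8, 0.3, 0.5]
opening: 0.0873
gripper_force: 0.0
clock: 5.68
tool_pos: [0.4551, 0.0561, 0.3997]
orientation: [180.0, 0.0, -179.9]
force: [-0.3, -0.2, 0.9]
opening: 0.0435
gripper_force: 0.0
```

View pics/grasp.png

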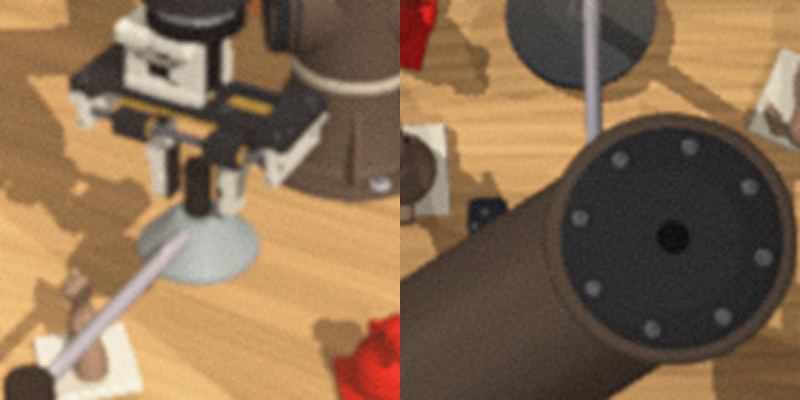

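The left crop shows the fingers on either side of the post at about (197,185), clear of the shade and still closing. In the top view the arm hides the grip.

```bash
python3 -m handwheel '[[-1,0,0,0,0,0,0],[-1,0,0,0,0,0,0],[-1,0,0,0,0,0,0],[-1,0,0,0,0,0,0],[-1,0,0,0,0,0,0]]'
python3 - <<'E'
import numpy as np
p=np.array([.6945,.0563]);b=np.array([.5418,.2354]);d=b-p;print(np.hypot(*d),np.degrees(np.arctan2(d[1],d[0])))
for a in np.linspace(180,130.45,21): print(a.round(1),(p+.24*np.array([np.cos(np.radians(a)),np.sin(np.radians(a))])).round(4))
E
```

```text
clock: 6.4
tool_pos: [0.455, 0.0561, 0.3997]
orientation: [180.0, 0.0, -179.9]
force: [-0.8, 2.3, 1.0]
opening: 0.0232
gripper_force: 30.0
0.23535951223606835 130.45078762069767
180.0 [0.4545 0.0563]
177.5 [0.4547 0.0667]
175.0 [0.4554 0.077 ]
172.6 [0.4565 0.0873]
170.1 [0.4581 0.0976]
167.6 [0.4601 0.1078]
165.1 [0.4625 0.1179]
162.7 [0.4654 0.1278]
160.2 [0.4687 0.1377]
157.7 [0.4724 0.1474]
155.2 [0.4766 0.1569]
152.7 [0.4811 0.1662]
150.3 [0.4861 0.1753]
147.8 [0.4914 0.1842]
145.3 [0.4971 0.1929]
142.8 [0.5032 0.2013]
140.4 [0.5097 0.2094]
137.9 [0.5165 0.2173]
135.4 [0.5236 0.2248]
132.9 [0.531 0.232]
130.4 [0.5388 0.2389]
```

The post is gripped, with the opening at 23 mm and 30 N. Now I'll swing it along the arc.

```bash
python3 -m handwheel '[[-1,-0.01,0.42,0,0,0,0],[-1,-0.03,0.41,0,0,0,0],[-1,-0.04,0.41,0,0,0,0],[-1,-0.06,0.41,0,0,0,0],[-1,-0.08,0.41,0,0,0,0]]'
python3 -m handwheel '[[-1,-0.1,0.4,0,0,0,0],[-1,-0.12,0.4,0,0,0,0],[-1,-0.13,0.4,0,0,0,0],[-1,-0.15,0.39,0,0,0,0],[-1,-0.17,0.38,0,0,0,0]]'
```

```text
clock: 7.02
tool_pos: [0.4596, 0.1068, 0.3994]
orientation: [-179.9, -0.2, 180.0]
force: [-6.8, -4.3, 5.1]
opening: 0.0238
gripper_force: 30.0
clock: 7.65
tool_pos: [0.4764, 0.1562, 0.3992]
orientation: [-179.9, -0.2, 180.0]
force: [-7.2, -3.4, 3.3]
opening: 0.0236
gripper_force: 30.0
```

```bash
python3 -m handwheel '[[-1,-0.18,0.37,0,0,0,0],[-1,-0.2,0.36,0,0,0,0],[-1,-0.21,0.36,0,0,0,0],[-1,-0.23,0.35,0,0,0,0],[-1,-0.24,0.34,0,0,0,0]]'
python3 -m handwheel '[[-1,-0.26,0.32,0,0,0,0],[-1,-0.27,0.32,0,0,0,0],[-1,-0.28,0.3,0,0,0,0],[-1,-0.3,0.29,0,0,0,0],[-1,-0.31,0.28,0,0,0,0]]'
python3 -m handwheel '[[-1,0,0,0,0,0,0],[-1,0,0,0,0,0,0]]'
```

```text
clock: 8.28
tool_pos: [0.503, 0.2007, 0.399]
orientation: [-179.9, -0.2, 180.0]
force: [-4.8, -2.5, 2.0]
opening: 0.0234
gripper_force: 30.0
clock: 8.9
tool_pos: [0.5385, 0.2385, 0.3988]
orientation: [-179.9, -0.2, 180.0]
force: [-4.4, -2.8, 1.0]
opening: 0.0233
gripper_force: 30.0
clock: 9.15
tool_pos: [0.539, 0.239, 0.3989]
orientation: [-180.0, -0.0, -180.0]
force: [2.4, -1.5, -6.1]
opening: 0.0235
gripper_force: 30.0
```

The grip is at the target. Next I'll open, rise straight up and back off.

```bash
python3 -m handwheel '[[1,0,0,0,0,0,0],[1,0,0,0,0,0,0],[1,0,0,0,0,0,0],[1,0,0,0,0,0,0],[1,0,0,0,0,0,0]]'
python3 -m handwheel '[[1,0,0,0,0,0,0],[1,0,0,-0.4,0,0,0],[1,0,0,-0.8,0,0,0],[1,0,0,-0.8,0,0,0],[1,0,0,-0.8,0,0,0]]'
python3 -m handwheel '[[1,0,-1,-0.2,0,0,0],[1,0,-1,0,0,0,0],[1,0,-1,0,0,0,0],[1,0,-1,0,0,0,0],[1,0,-1,0,0,0,0]]'
python3 -m handwheel '[[1,0,-1,0,0,0,0],[1,0,-1,0,0,0,0],[1,0,-1,0,0,0,0],[1,0,-1,0,0,0,0],[1,0,-1,0,0,0,0]]'
python3 -m handwheel '[[1,0,-1,0,0,0,0],[1,0,-1,0,0,0,0],[1,0,-1,0,0,0,0],[1,0,-1,0,0,0,0],[1,0,0,0,0,0,0]]'
python3 - <<'E'
from h import *
t=snapshot("top");c=snapshot("scene")
cv2.imwrite("pics/end.png",np.hstack([cv2.resize(t["color"][110:270,240:400],(400,400)),cv2.resize(c["color"][150:310,230:390],(400,400))])[:,:,::-1])
for s,n,z in((t,"t",.240),(c,"c",.237)):
    e=np.array(proj(s,[.539,.239,z])).round().astype(int);x0,y0=e-[14,16]
    k=(s["color"][y0:y0+32,x0:x0+28].max(2)<70).astype(np.uint8)
    m,l,st,ce=cv2.connectedComponentsWithStats(k)
    if m>1:
        i=1+st[1:,4].argmax();print(n,e,st[i],onz(s,*(ce[i]+[x0,y0]),z).round(4))
E
```

```text
clock: 9.78
tool_pos: [0.5391, 0.2391, 0.3998]
orientation: [180.0, 0.0, -179.9]
force: [0.7, -0.2, 0.5]
opening: 0.0678
gripper_force: 0.0
clock: 10.4
tool_pos: [0.5391, 0.2391, 0.4711]
orientation: [180.0, 0.0, -179.9]
force: [-0.6, 0.2, 0.4]
opening: 0.0875
gripper_force: 0.0
clock: 11.02
tool_pos: [0.5389, 0.1119, 0.4742]
orientation: [-180.0, -0.0, -180.0]
force: [0.6, -0.3, 0.1]
opening: 0.0875
gripper_force: 0.0
clock: 11.65
tool_pos: [0.5387, -0.0131, 0.4742]
orientation: [-180.0, -0.1, 180.0]
force: [0.5, 0.2, 0.3]
opening: 0.088
gripper_force: 0.0
clock: 12.28
tool_pos: [0.5386, -0.1132, 0.4741]
orientation: [-180.0, -0.1, 179.9]
force: [-0.1, 0.4, -0.5]
opening: 0.0878
gripper_force: 0.0
t [266 182] [  8   9  14  13 121] [0.5398 0.2381 0.24  ]
c [355 200] [  9   6  10  22 181] [0.5411 0.2391 0.237 ]
```

View pics/end.png

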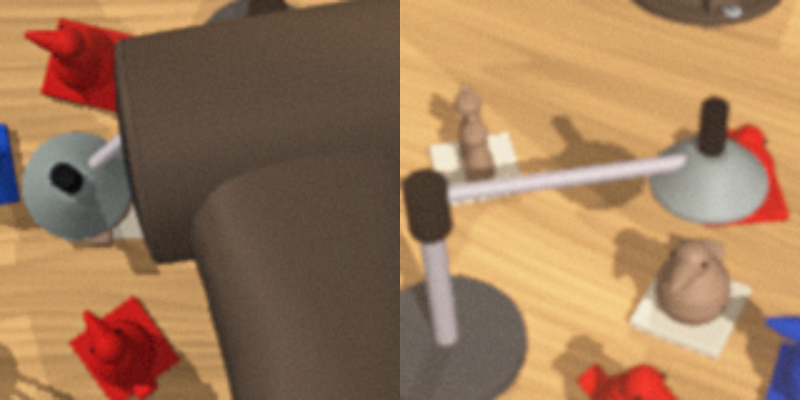

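The picture shows the shade over the bird's board (left crop (77,185)), with the bird undisturbed (right crop (692,285)). The grip measures (0.540, 0.239) and the bird (0.542, 0.235), about 5 mm apart. The robot is clear.

```bash
python3 -c "
from plant import *
print(close_job())"
```

```text
the job is handed in; nothing more can be done
None
```

The lamp shade now hangs about 5 mm off the clay bird's centre (limit 35 mm), let go with the robot clear, and the job is handed in at about 12 s of the 38 s; the hand-in gave no verdict, and I saw no clay work shifted.

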